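# Put the toppled toy robot on show and click the display case shut

## Robot

A 6-joint arm with a two-finger parallel gripper is mounted at the origin on the work surface. World frame = base frame: x ahead of the robot, y to its left, z up, the work surface at z = 0. Lengths are in mm, angles in rad, forces in N, time in s.
With the tool pointing down it reaches from about 275 to 1000 mm from the base axis. Payload 8.4 kg.
Tool frame: the origin (TCP) lies on the centre line of the jaws, within the pads' length; the fingertips stand 25 mm ahead of it and the grasp point (between the pads) lies 6 mm ahead of it; z points along the fingers, x is the direction in which the jaws open and shut, and the axes are right-handed (so a half turn about z gives the same grasp; the last joint's range is limited). The gripper opens to 85 mm and grips with 20 to 120 N. Pads are 22 mm wide; open, the fingers measure 114 mm over their backs; the gripper's body (76 mm by 85 mm) begins 54 mm behind the grasp point. The pads swing forward as they close: fully open they stand 13 mm farther back than shut.
Start: joints at [-1.134, 0.353, 1.633, -0, 1.155, -0.002], TCP at [265.532, -565.792, 256.281] pointing down, gripper open.
Joint ranges: [-2.63, 2.63], [-0.92, 2.1], [0.06, 2.66], [-1.3, 4.44], [0, 2.69], [-3.02, 3.02]. Speed limits (rad/s): [2.22, 2.22, 2.79, 3.14, 3.14, 3.14].

## Interface

Orientations are given as [roll, pitch, yaw] about the fixed x, y, z axes, in that order (R = Rz(yaw) Ry(pitch) Rx(roll)).
In Python, from rig import r gives the robot as it stands. The module is installed in compiled form; this text tells all that it offers.
- The arm moves only by the tool jog_arm, never from a script. Its argument "deltas" is a list of rows, each an object with "gripper": the gripper command: -1 is fully open, 1 is shut, values between are in proportion; "translation": the shift along the world's x, y, z in units of 10 cm (1.0 is 10 cm), a list of three; "dr": the turn, a rotation vector about the world's x, y, z in units of pi/2 rad (1.0 is pi/2 rad), a list of three. In form: [{"gripper": gripper, "translation": [x, y, z], "dr": [wx, wy, wz]}, ...]. A call has 1 to 12 rows; each row shifts and turns the commanded pose from where the row before left it; what a row does not reach is not made up. A row lasts 1/12 s, in which the tool goes at most 41.7 mm and 7.16 degrees, less where a joint would pass 70% of its speed; a pose out of reach is approached as far as the arm can. A call with a number of a shift or a turn outside -1 to 1 is refused whole. A call with a gripper value outside its range is refused whole. The fingers move at their own pace and stop on an object; "squeeze" is the grip in N (left out, the last holds). Time passes only in rows, so rows that do not move let the fingers close. It gives the time, the measured TCP pose, the force and the opening at its end, in the units of the state.
- r.sense(): the state, without advancing time (a new reading comes with each control period).
- r.grab_frame(name): name is "side" or "top"; returns the picture (420x560x3 uint8, blue, green, red); there is no depth.
- r.calibration(name): a dict with "mtx" (3x3 intrinsics, pixels), "k1" (the pictures are not rectified: a ray, as slopes to the right and down, at radius r is drawn at 1 + k1 r^2 times it, then the intrinsics apply), "world_from_camera" (4x4, takes a point from camera to world coordinates). Camera axes: x right, y down, z forward; pixel columns grow to the right and rows downward; lengths in mm; the calibration is good to about 2 mm. A picture is of the moment at which its call begins. calibration takes no time and is no camera call.
- r.sign_off(): hands the job in, once; it reports no verdict.
The state is a dict: "clock": time; "qpos": joint angles; "qvel": joint speeds; "joint_efforts": joint torques, N m; "eef_pos": TCP position; "tcp_rot": TCP orientation; "contact_force": force on the tool from outside, world axes, zero at the start; "wrist_torque": the same for the moment, N m; "opening": opening from 0.0 (shut) to 1.0 (fully open).
Only numpy, scipy, OpenCV 4.12 (cv2) and the standard library are available. Lean on these libraries where they do the work, as an engineer would, in place of code of your own. Each camera call takes 0.05 s, during which the arm holds its last target. There are 200 camera calls.

## Task

Pick up the toy robot figure that has fallen on its back on the counter and stand it upright on its own foot on the grey square in the middle of the open display case. Then swing the case's clear hinged cover down over it and press the cover's front edge until the catch clicks and the cover stays fully shut, with the figure still standing inside. Leave the jar, the boxed toy and the tin where they are.

Things in the scene. Friction and masses are not known exactly. Their poses are not given: they have to be found in the camera images.
- figure: Grey plastic toy robot, 120 mm tall, 100 to 190 g. Origin: centre of the underside of its black 60 x 60 x 12 mm foot; z runs foot to head, x out of its chest, y across its shoulders. Head 30 x 34 mm (z 88 to 120), legs z 12 to 46. It starts lying on its back, chest up, left or right of the case, head pointing roughly away from the robot, its z axis level, 30 mm above the counter.
- figure_grip (a point): Centre of the figure's torso, 65 mm above the underside of its foot, on its z axis; axes as the figure's. Torso with arms: flat sides 50 mm apart in y (grip here), 32 mm in x, from z 46 to 84 of the figure. A black backpack 34 mm wide (z 52 to 82) sticks out behind to x = -30 mm.
- case: Display case fixed to the counter: wooden plinth 200 mm (x) by 200 mm (y), 30 mm high, origin at the centre of its underside; x from its front (catch side, towards the robot) to its hinge, z up. A thin grey fabric square, 100 x 100 mm, marks the middle of its top.
- case_spot (a point): Centre of the grey square on top of the plinth, 30 mm above the counter; axes as the case's.
- cover (a joint): Cover angle, rad: 0 fully shut, 1.42 to 1.6 at the start, 1.75 at its stop. The stiff hinge (0.45 N m) holds it at any angle. At about 0.08 rad it meets a sprung catch in the plinth's front and stays ajar until pressed down there with about 15 N; it then clicks and is held shut at 0.
- cover_hinge (a point): Middle of the hinge line, along the case's y at the plinth's rear upper edge (100 mm behind its centre, 30 mm up). Axes turn with the cover; shut, they are the case's. The cover is a clear box open below with black edges, 200 mm (x) by 200 mm (y) by 136 mm high, walls 4 mm, 300 g; shut, it stands on the plinth, its top 166 mm above the counter.
- cover_tab (a point): Middle of the tip of the black pull tab: a plate 70 mm wide (y), 8 mm thick, sticking out 34 mm from the cover's front wall near its rim; in cover axes from cover_hinge (-234, 0, 8) mm. At 1.57 rad it points straight up; hook the face that then looks away from the robot and draw it along the arc. A catch tongue 36 mm wide hangs 26 mm below the rim.
- cover_edge (a point): Middle of the cover's upper front edge, where a black strip 30 mm wide runs along the front of its top: the place to press. In the cover's axes from cover_hinge: (-200, 0, 136) mm.
- jar: Glass jar with a black cap and paper label, 68 mm across, 105 mm high, standing on the other side of the case from the figure; origin at the centre of its underside. Leave alone.
- toybox: Flat cardboard toy box, 70 x 110 mm and 40 mm high, lying at the back left; origin at the centre of its underside. Leave alone.
- tin: Low round metal tin, 86 mm across and 40 mm high, at the back right; origin at the centre of its underside. Leave alone.
There are look-alikes about, which are no part of the job. Leave any orange or yellow look-alike of the figure alone.

How it is judged:
By the outcome, as a careful person would: the job done as asked, in the order asked, and still so for the second after the job is handed in, with the robot touching nothing.
It also fails if it takes over 69 s, if anything falls off the work surface, if the arm or the gripper's body presses on something with over 40 N, if the wrist force passes 120 N, or if a joint passes its speed limit or range.

## Working session

There is one attempt and no reset: what is moved stays moved. The work goes in short steps, Python scripts to look and compute and a tool call to move; the robot and the scene stay as the last step left them, time stands still between calls to the robot, and variables do not carry over. Pictures are saved under pics/ and viewed, about 8 in all and at most 12, crops included, and the job is handed in when it is done.

Besides the shell and the picture viewer there is one more tool, called after "Call:" as name(argument=value, ...) on one line, values as JSON. jog_arm: Moves the arm, as the interface text tells. Shifts and turns lie within -1 to 1; 1 stands for 10 cm of shift or pi/2 rad of turn. Its arguments: {"type":"object","properties":{"deltas":{"type":"array"},"squeeze":{"type":"number"}},"required":["deltas"]}

```bash
mkdir -p pics; python3 - <<'E'
from rig import r
import cv2
for n in("side","top"):
    cv2.imwrite(f"pics/{n}0.png",r.grab_frame(n)); c=r.calibration(n); print(n,c)
print(r.sense())
E
```

```text
side {'mtx': array([[519.78247094,   0.        , 278.48409514],
       [  0.        , 519.78247094, 212.20594805],
       [  0.        ,   0.        ,   1.        ]]), 'k1': -0.005510798106615263, 'world_from_camera': array([[ 7.34190910e-01,  6.42651233e-01, -2.19004795e-01,
         8.84581969e+02],
       [ 6.78927632e-01, -6.92754048e-01,  2.43205879e-01,
        -5.02015531e+02],
       [ 4.58009971e-03, -3.27247953e-01, -9.44927405e-01,
         1.71489830e+03],
       [ 0.00000000e+00,  0.00000000e+00,  0.00000000e+00,
         1.00000000e+00]])}
top {'mtx': array([[508.18416741,   0.        , 282.89425845],
       [  0.        , 508.18416741, 209.25994665],
       [  0.        ,   0.        ,   1.        ]]), 'k1': -0.013370506270619241, 'world_from_camera': array([[-1.75505953e-02, -9.91292152e-01,  1.30506118e-01,
         2.78342041e+02],
       [-9.99831244e-01,  1.66916280e-02, -7.67284850e-03,
        -8.79017109e+01],
       [ 5.42767492e-03, -1.30618757e-01, -9.91417813e-01,
         1.78593491e+03],
       [ 0.00000000e+00,  0.00000000e+00,  0.00000000e+00,
         1.00000000e+00]])}
{'clock': 0.1, 'qpos': array([-1.13439499e+00,  3.53584954e-01,  1.63401916e+00,  3.83761287e-05,
        1.15518517e+00, -2.39796494e-03]), 'qvel': array([ 0.00164308, -0.00236848, -0.00270352,  0.00056488, -0.00023228,
       -0.00125002]), 'joint_efforts': array([ 5.97949092e-04, -6.06356835e+01, -3.42818320e+01, -8.84350811e-06,
        3.95704148e-03, -1.51992867e-05]), 'eef_pos': array([ 265.3884655 , -565.44969154,  255.65031416]), 'tcp_rot': array([-3.14155469e+00,  1.19654584e-03, -1.13201252e+00]), 'contact_force': array([ 0.009965  , -0.80321236, -0.61269073]), 'wrist_torque': array([ 0.01920553, -0.03113699,  0.00705708]), 'opening': 0.9984718264893946}
```

View pics/top0.png

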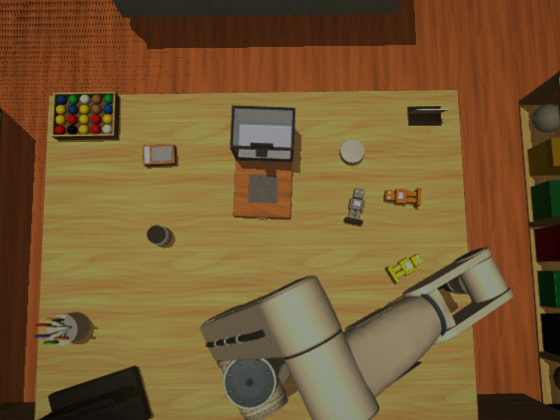

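View pics/side0.png

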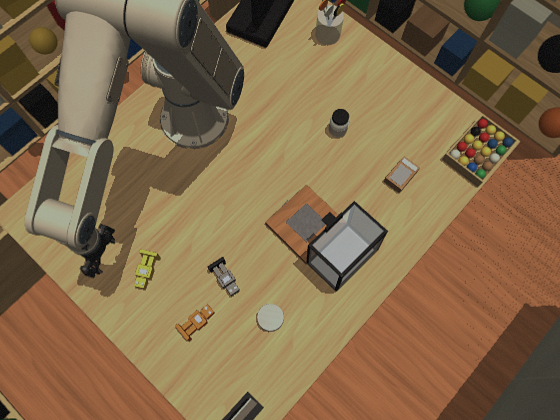

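The top view shows the grey figure at about (357,206), with its foot at (354,221) and head at (359,191). The plinth is at about (263,195) and the open cover sits behind it. I'll enlarge both views.

```bash
cat > h.py <<'E'
from rig import r
import numpy as np, cv2
def ray(n,uv):
    c=r.calibration(n);K=c["mtx"];T=c["world_from_camera"]
    d=(np.array(uv,float)-K[:2,2])/[K[0,0],K[1,1]]; s=d.copy()
    for _ in range(20): s=d/(1+c["k1"]*(s@s))
    return T[:3,3],T[:3,:3]@np.r_[s,1]
def atz(n,uv,z):
    o,d=ray(n,uv); return o+d*(z-o[2])/d[2]
def tri(a,b):
    o1,d1=ray("top",a);o2,d2=ray("side",b)
    t=np.linalg.lstsq(np.c_[d1,-d2],o2-o1,rcond=None)[0]
    p,q=o1+d1*t[0],o2+d2*t[1]; return (p+q)/2,np.linalg.norm(p-q)
def proj(n,P):
    c=r.calibration(n);T=c["world_from_camera"];p=T[:3,:3].T@(np.array(P,float)-T[:3,3]);s=p[:2]/p[2]
    return c["mtx"][:2,:2]@(s*(1+c["k1"]*(s@s)))+c["mtx"][:2,2]
def crop(im,x0,y0,w,h,k):
    o=cv2.resize(im[y0:y0+h,x0:x0+w],None,fx=k,fy=k,interpolation=cv2.INTER_CUBIC)
    for g in range(-x0%10,w,10): cv2.putText(o,str(x0+g),(g*k,8),0,.3,(0,255,255)); cv2.line(o,(g*k,10),(g*k,14),(0,255,255))
    for g in range(-y0%10,h,10): cv2.putText(o,str(y0+g),(0,g*k+3),0,.3,(0,255,255)); cv2.line(o,(24,g*k),(28,g*k),(0,255,255))
    return o
E
python3 - <<'E'
from h import *
t=cv2.imread("pics/top0.png");s=cv2.imread("pics/side0.png")
cv2.imwrite("pics/tc.png",crop(t,225,98,155,130,5)); cv2.imwrite("pics/sc.png",crop(s,200,180,195,120,4))
E
```

```text
(no output)
```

View pics/tc.png

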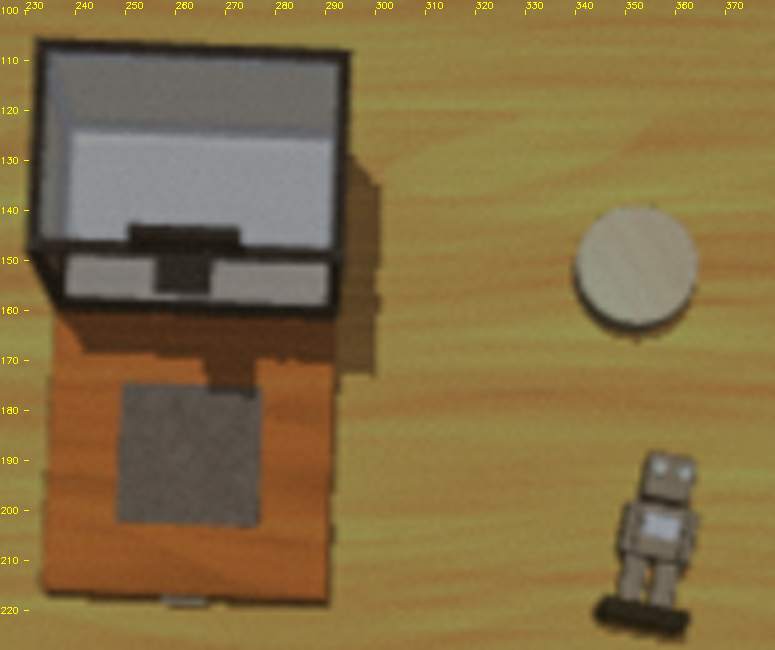

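View pics/sc.png

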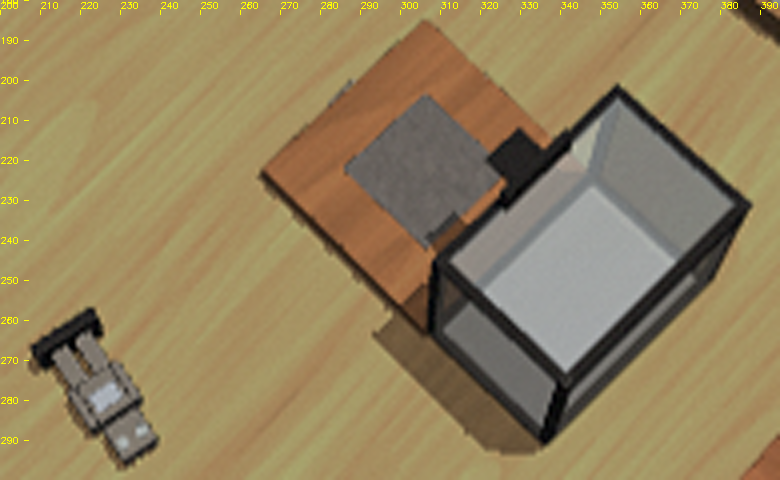

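The crops are sharp enough to read the corners of the plinth and grey square, the tab, and the figure's head, torso and foot. Next I'll triangulate them.

```bash
python3 - <<'E'
from h import *
np.set_printoptions(precision=1,suppress=True)
T=lambda x,y:(225+x/5,98+y/5)
S=lambda x,y:(200+x/4,180+y/4)
pairs=dict(sqBL=(T(116,523),S(427,95)),sqBR=(T(259,527),S(343,168)),sqTR=(T(261,387),S(430,249)),sqTL=(T(121,381),S(506,180)),
plFL=(T(40,590),S(425,20)),plFR=(T(330,601),S(262,173)),
tabL=(T(128,225),S(520,128)),tabR=(T(240,230),S(487,160)),
covL=(T(27,250),S(570,130)),covR=(T(343,255),S(437,258)),
chest=(T(661,527),S(105,397)),headtop=(T(673,455),S(140,450)),
headTL=(T(650,452),S(156,440)),headTR=(T(695,458),S(124,466)),footL=(T(608,597),S(92,310)),footR=(T(691,615),S(36,350)))
for k,(a,b) in pairs.items():
    p,e=tri(a,b); print(k,p,"err",round(e,1), "z30:",atz("top",a,30)[:2],atz("side",b,30)[:2] if k[:2] in("sq","pl") else "")
sq=np.mean([tri(*pairs[k])[0] for k in("sqBL","sqBR","sqTR","sqTL")],0);print("spot",sq)
for k in("headTL","headTR","chest"): print(k,atz("top",pairs[k][0],46),atz("side",pairs[k][1],46))
for k in("footL","footR"): print(k,atz("top",pairs[k][0],60),atz("side",pairs[k][1],60))
E
```

```text
sqBL [539.4  22.9  13.4] err 6.8 z30: [535.   19.2] [544.6  20.7]
sqBR [533.2 -78.2  23.2] err 5.9 z30: [530.5 -80.6] [536.2 -77.5]
sqTR [634.5 -80.6  18.1] err 7.3 z30: [629.9 -83.6] [638.3 -80.5]
sqTL [641.3  16.6   4. ] err 0.6 z30: [635.8  14.8] [645.2   8.9]
plFL [492.   75.6  13.1] err 3.9 z30: [488.8  72.4] [496.9  71.5]
plFR [ 482.  -126.5   10.8] err 7.6 z30: [ 477.7 -129.1] [ 488.7 -127.6]
tabL [670.8 -18.2 286.2] err 30.9 z30: [748.4   8.8] 
tabR [666.9 -74.5 315.8] err 2.8 z30: [743.4 -70.5] 
covL [684.4  50.5 167.7] err 39.7 z30: [731.4  80.5] 
covR [ 674.6 -134.7  231.3] err 5.3 z30: [ 724.1 -143.2] 
chest [ 526.3 -358.5   35.8] err 4.9 z30: [ 525.8 -361.5] 
headtop [ 577.4 -369.6   32.5] err 4.2 z30: [ 576.6 -371.8] 
headTL [ 580.5 -354.4   27.9] err 3.9 z30: [ 579.  -355.7] 
headTR [ 575.9 -386.8   24.9] err 3.0 z30: [ 574.2 -387.1] 
footL [ 474.4 -316.6   64.2] err 3.8 z30: [ 477.2 -322.7] 
footR [ 462.5 -372.1   59.9] err 7.3 z30: [ 463.6 -380.1] 
spot [587.1 -29.8  14.7]
headTL [ 576.3 -353.3   46. ] [ 584.8 -354.4   46. ]
headTR [ 571.5 -384.4   46. ] [ 580.6 -387.    46. ]
chest [ 523.5 -359.    46. ] [ 529.9 -357.4   46. ]
footL [ 473.8 -318.7   60. ] [ 474.4 -314.5   60. ]
footR [ 460.4 -375.1   60. ] [ 464.6 -369.1   60. ]
```

```bash
cat > fit.py <<'E'
from h import *
from scipy.optimize import least_squares
np.set_printoptions(precision=3,suppress=True)
T=lambda x,y:(225+(x+.5)/5-.5,98+(y+.5)/5-.5)
S=lambda x,y:(200+(x+.5)/4-.5,180+(y+.5)/4-.5)
case={(-50,50,30):(T(116,523),S(427,95)),(-50,-50,30):(T(259,527),S(343,168)),(50,-50,30):(T(261,387),S(430,249)),(50,50,30):(T(121,381),S(506,180)),
(-100,100,30):(T(40,590),S(425,20)),(-100,-100,30):(T(330,601),S(262,173))}
cov={(-200,100,0):(T(30,245),S(618,88)),(-200,-100,0):(T(343,255),S(440,255)),(-200,100,136):(T(35,40),S(748,206)),(-200,-100,136):(T(350,50),S(567,378)),
(-198,18,-26):(T(155,293),S(520,128)),(-198,-18,-26):(T(212,293),S(487,160)),(-234,35,8):(T(128,226),None),(-234,-35,8):(T(240,229),None)}
# figure local (x,y,z)
fig={(15,17,120):(T(650,452),S(156,440)),(15,-17,120):(T(695,460),S(124,466)),(16,0,65):(T(658,532),S(105,397)),(30,30,6):(T(600,601),S(98,315)),(30,-30,6):(T(691,620),S(36,352))}
def rz(a):c,s=np.cos(a),np.sin(a);return np.array([[c,-s,0],[s,c,0],[0,0,1]])
def W(k,p,v):
    p=np.array(p,float)
    if k=="fig": return np.r_[v[3:5],30]+rz(v[5])@np.array([p[2],p[1],p[0]])*[1,1,1]
    if k=="cov":
        c,s=np.cos(v[6]),np.sin(v[6]); p=np.array([p[0]*c+p[2]*s,p[1],-p[0]*s+p[2]*c])+[100,0,30]
    return np.r_[v[:2],0]+rz(v[2])@p
def res(v):
    o=[]
    for k,D in(("case",case),("cov",cov),("fig",fig)):
        for p,ab in D.items():
            for n,q,d in(("top",ab[0],v[7:10]),("side",ab[1],v[10:13])):
                if q is not None:o+=list(proj(n,W(k,p,v)-d)-q)
    return np.r_[o,v[7:]/2]
if __name__=="__main__":
    s=least_squares(res,[587,-31,-.05,465,-345,-.2,1.5]+[0]*6,loss="soft_l1",x_scale=[1,1,.01,1,1,.01,.01]+[1]*6)
    print(s.x,s.cost); i=0
    for k,D in(("case",case),("cov",cov),("fig",fig)):
        for p,ab in D.items():
            n=2*(1+(ab[1] is not None)); print(k,p,s.fun[i:i+n]);i+=n
    for l,k,p in(("grip","fig",(0,0,65)),("spot","case",(0,0,30)),("tab","cov",(-234,0,8)),("hinge","cov",(0,0,0))):print(l,W(k,p,s.x))
    np.save("v.npy",s.x)
E
python3 fit.py
```

```text
Traceback (most recent call last):
  File "fit.py", line 27, in <module>
    s=least_squares(res,[587,-31,-.05,465,-345,-.2,1.5]+[0]*6,loss="soft_l1",x_scale=[1,1,.01,1,1,.01,.01]+[1]*6)
  File "fit.py", line 24, in res
    if q is not None:o+=list(proj(n,W(k,p,v)-d)-q)
                             ~~~~^^^^^^^^^^^^^^
  File "h.py", line 15, in proj
    c=r.calibration(n);T=c["world_from_camera"];p=T[:3,:3].T@(np.array(P,float)-T[:3,3]);s=p[:2]/p[2]
ValueError: time passes only in moves, steps and waits
```

```bash
sed -i 's/r\.calibration(n)/CAL[n]/; s/^def ray/CAL={n:r.calibration(n) for n in("top","side")}\ndef ray/' h.py; python3 fit.py
```

```text
[ 586.556  -31.174   -0.051  461.926 -340.945   -0.238    1.532    1.48
    0.296    0.365   -1.48    -0.296    0.62 ] 14.6413719486242
case (-50, 50, 30) [-0.125 -0.345 -0.314 -0.487]
case (-50, -50, 30) [-0.101 -0.181  0.067  0.476]
case (50, -50, 30) [ 0.492 -0.304 -0.826  0.474]
case (50, 50, 30) [ 0.079 -0.06   0.788 -2.004]
case (-100, 100, 30) [ 0.103 -0.015  0.071 -0.715]
case (-100, -100, 30) [-0.438 -0.28  -0.421 -1.034]
cov (-200, 100, 0) [-0.951  0.701  0.177 -0.669]
cov (-200, -100, 0) [ 0.128  0.844 -1.352  1.772]
cov (-200, 100, 136) [-0.082 -0.566  1.32  -0.152]
cov (-200, -100, 136) [ 0.08  -0.441  0.471  3.034]
cov (-198, 18, -26) [-0.131  0.263 -0.161  1.635]
cov (-198, -18, -26) [-0.065  0.649 -0.182  1.514]
cov (-234, 35, 8) [-0.414  0.294]
cov (-234, -35, 8) [-0.053  0.46 ]
fig (15, 17, 120) [ 0.237 -0.887  0.654 -0.139]
fig (15, -17, 120) [ 0.801 -0.365 -0.283 -0.85 ]
fig (16, 0, 65) [ 0.296 -0.601 -0.042 -0.575]
fig (30, 30, 6) [ 0.472 -0.241 -0.355 -0.794]
fig (30, -30, 6) [-0.567 -0.212 -0.594 -0.122]
grip [ 525.087 -356.297   30.   ]
spot [586.556 -31.174  30.   ]
tab [685.232 -36.19  264.134]
hinge [686.427 -36.251  30.   ]
```

Call:
jog_arm(deltas=[{"gripper": -1,"translation": [0.2167,0.175,-0.05],"dr": [0,0,-0.036]},{"gripper": -1,"translation": [0.2167,0.175,-0.05],"dr": [0,0,-0.036]},{"gripper": -1,"translation": [0.2167,0.175,-0.05],"dr": [0,0,-0.036]},{"gripper": -1,"translation": [0.2167,0.175,-0.05],"dr": [0,0,-0.036]},{"gripper": -1,"translation": [0.2167,0.175,-0.05],"dr": [0,0,-0.036]},{"gripper": -1,"translation": [0.2167,0.175,-0.05],"dr": [0,0,-0.036]},{"gripper": -1,"translation": [0.2167,0.175,-0.05],"dr": [0,0,-0.036]},{"gripper": -1,"translation": [0.2167,0.175,-0.05],"dr": [0,0,-0.036]},{"gripper": -1,"translation": [0.2167,0.175,-0.05],"dr": [0,0,-0.036]},{"gripper": -1,"translation": [0.2167,0.175,-0.05],"dr": [0,0,-0.036]},{"gripper": -1,"translation": [0.2167,0.175,-0.05],"dr": [0,0,-0.036]},{"gripper": -1,"translation": [0.2167,0.175,-0.05],"dr": [0,0,-0.036]}], squeeze=40)

```text
clock: 1.1
eef_pos: [526.3, -354.7, 195.7]
tcp_rot: [3.141, 0.0, -1.813]
contact_force: [0.1, -0.7, -0.1]
opening: 0.999
```

```bash
python3 - <<'E'
from h import *
np.set_printoptions(precision=3,suppress=True)
s=r.sense();print(s["clock"],s["qpos"],s["eef_pos"],s["tcp_rot"])
a=r.grab_frame("top");b=r.grab_frame("side")
q=s["eef_pos"]
print(proj("top",q+[0,0,-25]),proj("side",q+[0,0,-25]))
cv2.imwrite("pics/c2.png",np.hstack([crop(a,300,150,100,130,4),crop(b,170,190,100,130,4)]))
E
```

```text
1.1 [-0.595  0.428  1.666 -0.     1.049  1.218] [ 526.331 -354.657  195.698] [ 3.141  0.    -1.813]
[361.651 197.054] [222.316 269.355]
```

View pics/c2.png

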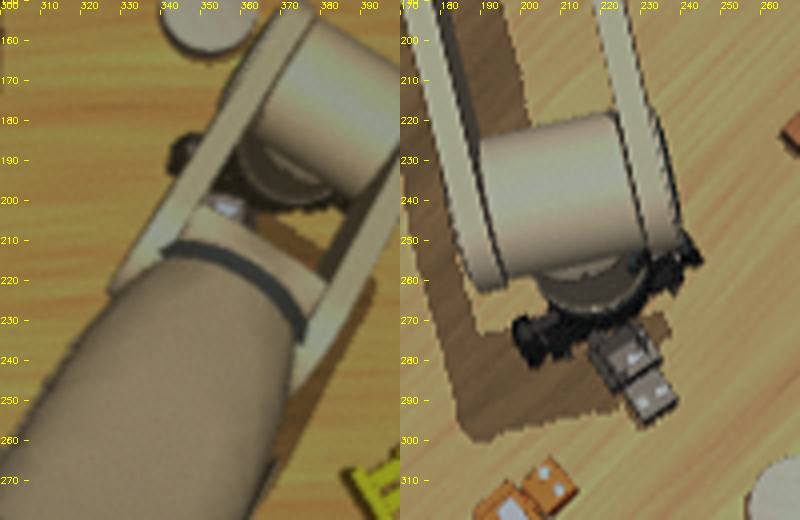

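The jaws are in line with the figure's shoulders and centred over its torso, so I'll go down and grip.

Call:
jog_arm(deltas=[{"gripper": -1,"translation": [-0.012,-0.016,-0.38],"dr": [0,0,0]},{"gripper": -1,"translation": [0,0,-0.38],"dr": [0,0,0]},{"gripper": -1,"translation": [0,0,-0.38],"dr": [0,0,0]},{"gripper": -1,"translation": [0,0,-0.25],"dr": [0,0,0]},{"gripper": -1,"translation": [0,0,-0.19],"dr": [0,0,0]},{"gripper": -1,"translation": [0,0,0],"dr": [0,0,0]},{"gripper": 1,"translation": [0,0,0],"dr": [0,0,0]},{"gripper": 1,"translation": [0,0,0],"dr": [0,0,0]},{"gripper": 1,"translation": [0,0,0],"dr": [0,0,0]},{"gripper": 1,"translation": [0,0,0],"dr": [0,0,0]},{"gripper": 1,"translation": [0,0,0],"dr": [0,0,0]},{"gripper": 1,"translation": [0,0,0],"dr": [0,0,0]}], squeeze=50)

```text
clock: 2.2
eef_pos: [525.5, -358.3, 40.3]
tcp_rot: [-3.139, -0.001, -1.811]
contact_force: [-1.1, 0.5, 7.1]
opening: 0.576
```

Call:
jog_arm(deltas=[{"gripper": 1,"translation": [0,0,0.25],"dr": [0,0,0]},{"gripper": 1,"translation": [0,0,0.35],"dr": [0,0,0]},{"gripper": 1,"translation": [0,0,0.35],"dr": [0,0,0]},{"gripper": 1,"translation": [0,0.2,0.15],"dr": [0,0,0.0722]},{"gripper": 1,"translation": [0,0.2,0.15],"dr": [0,0,0.0722]},{"gripper": 1,"translation": [0,0.2,0.15],"dr": [0,0,0.0722]},{"gripper": 1,"translation": [0,0.2,0.15],"dr": [0,0,0.0722]},{"gripper": 1,"translation": [0,0.2,0.15],"dr": [0,0,0.0722]},{"gripper": 1,"translation": [0,0.2,0.15],"dr": [0,0,0.0722]},{"gripper": 1,"translation": [0,0.2,0.15],"dr": [0,0,0.0722]},{"gripper": 1,"translation": [0,0.2,0.15],"dr": [0,0,0.0722]},{"gripper": 1,"translation": [0,0.2,0.15],"dr": [0,0,0.0722]}])

```text
clock: 3.2
eef_pos: [524.0, -176.3, 269.7]
tcp_rot: [-3.141, -0.001, -0.784]
contact_force: [0.4, -0.3, -0.9]
opening: 0.576
```

Call:
jog_arm(deltas=[{"gripper": 1,"translation": [0,0,0],"dr": [0.05,-0.05,0]},{"gripper": 1,"translation": [0,0,0],"dr": [0.05,-0.05,0]},{"gripper": 1,"translation": [0,0,0],"dr": [0.05,-0.05,0]},{"gripper": 1,"translation": [0,0,0],"dr": [0.05,-0.05,0]},{"gripper": 1,"translation": [0,0,0],"dr": [0.05,-0.05,0]},{"gripper": 1,"translation": [0,0,0],"dr": [0.05,-0.05,0]}])

```text
clock: 3.7
eef_pos: [524.7, -177.9, 270.2]
tcp_rot: [-2.47, -0.002, -0.79]
contact_force: [-1.1, 0.9, -2.5]
opening: 0.576
```

```bash
python3 - <<'E'
from rig import r
s=r.sense()
for k in("clock","qpos","eef_pos","tcp_rot","opening","contact_force"):print(k,s[k])
E
```

```text
clock 3.7
qpos [-0.69296905  0.221066    1.95525052  0.79443249  1.05141855 -0.34480852]
eef_pos [ 524.68084591 -177.94415463  270.17726674]
tcp_rot [-2.46971208e+00 -2.35694838e-03 -7.89552982e-01]
opening 0.5761133707076828
contact_force [-1.08804504  0.94282147 -2.49400726]
```

Call:
jog_arm(deltas=[{"gripper": 1,"translation": [0,0,0],"dr": [0.0507,-0.0507,0]},{"gripper": 1,"translation": [0,0,0],"dr": [0.0507,-0.0507,0]},{"gripper": 1,"translation": [0,0,0],"dr": [0.0507,-0.0507,0]},{"gripper": 1,"translation": [0,0,0],"dr": [0.0507,-0.0507,0]},{"gripper": 1,"translation": [0,0,0],"dr": [0.0507,-0.0507,0]},{"gripper": 1,"translation": [0,0,0],"dr": [0.0507,-0.0507,0]},{"gripper": 1,"translation": [0,0,0],"dr": [0.0507,-0.0507,0]},{"gripper": 1,"translation": [0,0,0],"dr": [0.0507,-0.0507,0]},{"gripper": 1,"translation": [0,0,0],"dr": [0,0,0]}])

```text
clock: 4.45
eef_pos: [523.8, -177.4, 265.1]
tcp_rot: [-1.57, 0.011, -0.786]
contact_force: [0.9, 0.3, -2.9]
opening: 0.579
```

```bash
python3 - <<'E'
from rig import r
import cv2,numpy as np
from h import crop
s=r.sense()
for k in("clock","qpos","eef_pos","tcp_rot","opening","contact_force"):print(k,s[k])
a=r.grab_frame("top");b=r.grab_frame("side")
cv2.imwrite("pics/c3.png",np.hstack([crop(a,220,110,130,180,3),crop(b,190,100,130,180,3)]))
E
```

```text
clock 4.45
qpos [-0.93431228  0.66855397  2.05189825  1.43605799  1.63191973 -1.14287416]
eef_pos [ 523.76054438 -177.44898028  265.0714427 ]
tcp_rot [-1.56986053  0.01083777 -0.78642726]
opening 0.5788092778155135
contact_force [ 0.94786125  0.32039224 -2.92285483]
```

View pics/c3.png

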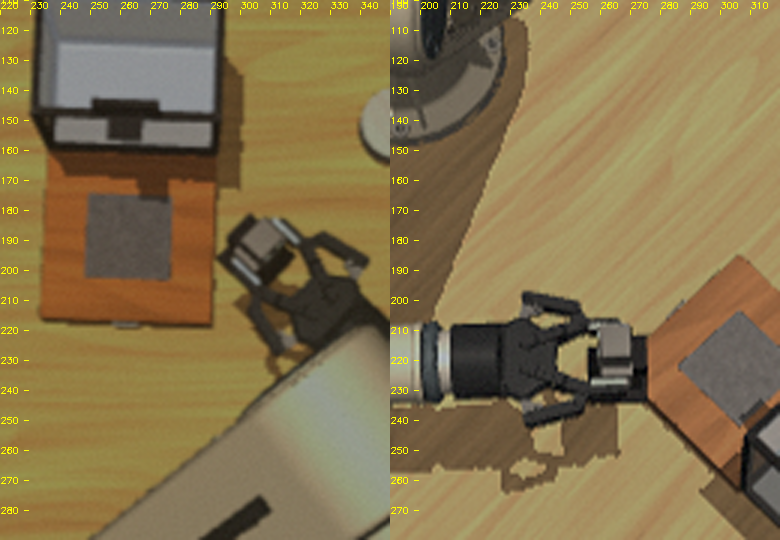

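The figure is held upright, head up, with the foot clear. I'll move it over the grey square.

Call:
jog_arm(deltas=[{"gripper": 1,"translation": [0.0617,0.1543,-0.1],"dr": [0,0,0]},{"gripper": 1,"translation": [0.0617,0.1543,-0.15],"dr": [0,0,0]},{"gripper": 1,"translation": [0.0617,0.1543,-0.15],"dr": [0,0,0]},{"gripper": 1,"translation": [0.0617,0.1543,-0.15],"dr": [0,0,0]},{"gripper": 1,"translation": [0.0617,0.1543,-0.15],"dr": [0,0,0]},{"gripper": 1,"translation": [0.0617,0.1543,-0.15],"dr": [0,0,0]},{"gripper": 1,"translation": [0.0617,0.1543,-0.15],"dr": [0,0,0]},{"gripper": 1,"translation": [0.0617,0.1543,-0.15],"dr": [0,0,0]},{"gripper": 1,"translation": [0.0617,0.1543,-0.15],"dr": [0,0,0]},{"gripper": 1,"translation": [0,0,0],"dr": [0,0,0]},{"gripper": 1,"translation": [0,0,0],"dr": [0,0,0]}])

```text
clock: 5.47
eef_pos: [580.5, -37.8, 139.6]
tcp_rot: [-1.575, 0.002, -0.782]
contact_force: [-0.4, 0.4, -1.6]
opening: 0.579
```

```bash
python3 - <<'E'
from rig import r
import cv2,numpy as np
from h import crop
s=r.sense()
for k in("clock","qpos","eef_pos","tcp_rot","opening","contact_force"):print(k,s[k])
a=r.grab_frame("top");b=r.grab_frame("side")
cv2.imwrite("pics/c4.png",np.hstack([crop(a,225,140,90,100,4),crop(b,250,160,100,100,4)]))
E
```

```text
clock 5.4667
qpos [-0.6390953   0.91866931  2.12209384  1.71289177  1.55175241 -1.46890527]
eef_pos [580.48852604 -37.75401046 139.59843379]
tcp_rot [-1.57548993  0.00208005 -0.78238612]
opening 0.5788072298646667
contact_force [-0.41607249  0.41770303 -1.64341076]
```

View pics/c4.png

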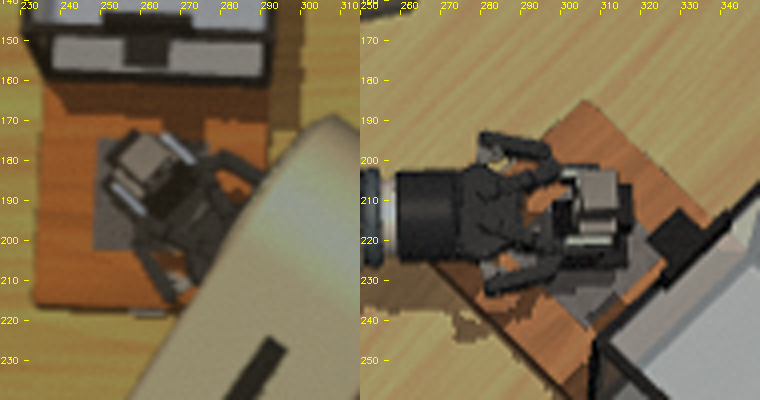

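The figure is over the square. The head-top centre reads about (261.7,179.5) in the top view and (309.5,206.5) in the side view, so I'll compare that with the prediction.

```bash
python3 - <<'E'
from h import *
v=np.load("v.npy");q=r.sense()["eef_pos"]
P=np.r_[q[:2]+7.3,q[2]+54]
print(proj("top",P-v[7:10]),proj("side",P-v[10:13]))
print(atz("top",(261.5,179.2),193.6)+v[7:10],atz("side",(309.2,206.2),193.6)+v[10:13],P)
E
```

```text
[260.96780161 178.99562519] [309.23487446 206.4711258 ]
[587.12509165 -33.49623822 193.96473349] [587.13966446 -31.25769368 194.22034086] [587.79009888 -31.81414784 194.09302976]
```

Call:
jog_arm(deltas=[{"gripper": 1,"translation": [-0.004,0,-0.1],"dr": [0,0,0]},{"gripper": 1,"translation": [-0.004,0,-0.1],"dr": [0,0,0]},{"gripper": 1,"translation": [0,0,-0.1],"dr": [0,0,0]},{"gripper": 1,"translation": [0,0,-0.06],"dr": [0,0,0]},{"gripper": 1,"translation": [0,0,-0.02],"dr": [0,0,0]},{"gripper": 1,"translation": [0,0,0],"dr": [0,0,0]},{"gripper": 1,"translation": [0,0,0],"dr": [0,0,0]}])

```text
clock: 6.15
eef_pos: [579.0, -38.5, 100.0]
tcp_rot: [-1.574, 0.005, -0.786]
contact_force: [0.0, -0.1, -1.1]
opening: 0.577
```

Call:
jog_arm(deltas=[{"gripper": 1,"translation": [0,0,-0.02],"dr": [0,0,0]},{"gripper": 1,"translation": [0,0,-0.01],"dr": [0,0,0]},{"gripper": 1,"translation": [0,0,0],"dr": [0,0,0]},{"gripper": 1,"translation": [0,0,0],"dr": [0,0,0]}])

```text
clock: 6.48
eef_pos: [579.1, -38.5, 97.6]
tcp_rot: [-1.574, 0.004, -0.785]
contact_force: [0.0, -0.3, 0.3]
opening: 0.581
```

Call:
jog_arm(deltas=[{"gripper": 1,"translation": [0,0,-0.01],"dr": [0,0,0]},{"gripper": 1,"translation": [0,0,0],"dr": [0,0,0]},{"gripper": 1,"translation": [0,0,0],"dr": [0,0,0]}])

```text
clock: 6.73
eef_pos: [579.0, -38.5, 97.5]
tcp_rot: [-1.572, 0.004, -0.785]
contact_force: [-2.9, -1.5, 5.2]
opening: 0.577
```

Call:
jog_arm(deltas=[{"gripper": 0.2,"translation": [0,0,0],"dr": [0,0,0]},{"gripper": -0.4,"translation": [0,0,0],"dr": [0,0,0]},{"gripper": -1,"translation": [0,0,0],"dr": [0,0,0]},{"gripper": -1,"translation": [0,0,0],"dr": [0,0,0]},{"gripper": -1,"translation": [0,0,0],"dr": [0,0,0]},{"gripper": -1,"translation": [-0.07,-0.07,0],"dr": [0,0,0]},{"gripper": -1,"translation": [-0.15,-0.15,0],"dr": [0,0,0]},{"gripper": -1,"translation": [-0.2,-0.2,0],"dr": [0,0,0]},{"gripper": -1,"translation": [-0.2,-0.2,0],"dr": [0,0,0]},{"gripper": -1,"translation": [-0.2,-0.2,0.1],"dr": [0,0,0]},{"gripper": -1,"translation": [-0.1,-0.1,0.2],"dr": [0,0,0]},{"gripper": -1,"translation": [0,0,0.1],"dr": [0,0,0]}])

```text
clock: 7.73
eef_pos: [485.7, -133.3, 137.3]
tcp_rot: [-1.574, 0.004, -0.789]
contact_force: [0.1, -0.9, -0.5]
opening: 1.0
```

```bash
python3 - <<'E'
from rig import r
import cv2,numpy as np
from h import crop
s=r.sense()
for k in("clock","qpos","eef_pos","tcp_rot","opening","contact_force"):print(k,s[k])
a=r.grab_frame("top");b=r.grab_frame("side")
cv2.imwrite("pics/c5.png",np.hstack([crop(a,225,140,90,110,4),crop(b,250,160,110,110,4)]))
E
```

```text
clock 7.7333
qpos [-0.94441769  0.92512865  2.12260435  1.41589527  1.5823284  -1.47379566]
eef_pos [ 485.70066748 -133.25821439  137.29084601]
tcp_rot [-1.57377397  0.00426763 -0.78913241]
opening 0.9995489275956005
contact_force [ 0.14404923 -0.86039296 -0.49010288]
```

View pics/c5.png

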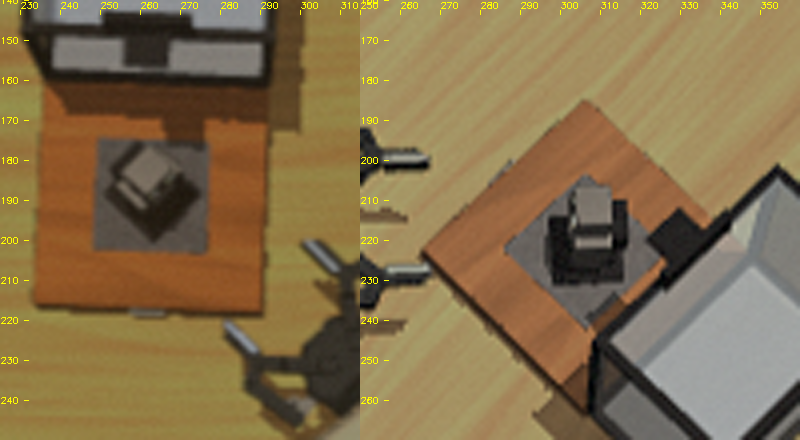

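The figure stands upright in the middle of the square. Next I'll raise the arm, turn the tool down, shut the jaws, and go over and behind the cover. From there I'll pull the cover forward by the strip at its upper front edge.

Call:
jog_arm(deltas=[{"gripper": 1,"translation": [0,0,0.3],"dr": [-0.0505,0.0505,0]},{"gripper": 1,"translation": [0,0,0.3],"dr": [-0.0505,0.0505,0]},{"gripper": 1,"translation": [0,0,0.3],"dr": [-0.0505,0.0505,0]},{"gripper": 1,"translation": [0,0,0.3],"dr": [-0.0505,0.0505,0]},{"gripper": 1,"translation": [0,0,0.3],"dr": [-0.0505,0.0505,0]},{"gripper": 1,"translation": [0,0,0.3],"dr": [-0.0505,0.0505,0]},{"gripper": 1,"translation": [0,0,0.3],"dr": [-0.0505,0.0505,0]},{"gripper": 1,"translation": [0,0,0.1],"dr": [-0.0505,0.0505,0]},{"gripper": 1,"translation": [0,0,0],"dr": [-0.0505,0.0505,0]},{"gripper": 1,"translation": [0,0,0],"dr": [-0.0505,0.0505,0]},{"gripper": 1,"translation": [0,0,0],"dr": [-0.0505,0.0505,0]},{"gripper": 1,"translation": [0,0,0],"dr": [-0.0505,0.0505,0]}])

```text
clock: 8.83
eef_pos: [488.1, -129.3, 340.3]
tcp_rot: [-2.864, 0.005, -0.786]
contact_force: [-0.9, 0.1, -0.4]
opening: 0.002
```

Call:
jog_arm(deltas=[{"gripper": 1,"translation": [0,0,0],"dr": [-0.0505,0.0505,0]},{"gripper": 1,"translation": [0,0,0],"dr": [-0.0505,0.0505,0]},{"gripper": 1,"translation": [0,0,0],"dr": [0,0,-0.066]},{"gripper": 1,"translation": [0,0,0],"dr": [0,0,-0.066]},{"gripper": 1,"translation": [0,0,0],"dr": [0,0,-0.066]},{"gripper": 1,"translation": [0,0,0],"dr": [0,0,-0.066]},{"gripper": 1,"translation": [0,0,0],"dr": [0,0,-0.066]},{"gripper": 1,"translation": [0,0,0],"dr": [0,0,-0.066]},{"gripper": 1,"translation": [0,0,0],"dr": [0,0,-0.066]},{"gripper": 1,"translation": [0,0,0],"dr": [0,0,-0.066]}])

```text
clock: 9.67
eef_pos: [487.7, -128.6, 338.7]
tcp_rot: [-3.085, 0.008, -1.621]
contact_force: [0.6, -0.1, -1.5]
opening: -0.001
```

```bash
python3 - <<'E'
from rig import r
s=r.sense()
for k in("clock","qpos","eef_pos","tcp_rot","opening","contact_force"):print(k,s[k])
E
```

```text
clock 9.6667
qpos [-0.27386012  0.05967804  1.81828007  0.02212659  1.21047011  1.3400478 ]
eef_pos [ 487.65693241 -128.60147311  338.69114903]
tcp_rot [-3.08508648  0.00839588 -1.62092176]
opening -0.0009072003236768153
contact_force [ 0.5732584  -0.05338698 -1.46508381]
```

Call:
jog_arm(deltas=[{"gripper": 1,"translation": [0.3,0.07,0.05],"dr": [0,0.036,0]},{"gripper": 1,"translation": [0.35,0.076,0.05],"dr": [0,0,0]},{"gripper": 1,"translation": [0.35,0.076,0],"dr": [0,0,0]},{"gripper": 1,"translation": [0.35,0.076,0],"dr": [0,0,0]},{"gripper": 1,"translation": [0.35,0.076,0],"dr": [0,0,0]},{"gripper": 1,"translation": [0.35,0.076,0],"dr": [0,0,0]},{"gripper": 1,"translation": [0.35,0.076,0],"dr": [0,0,0]},{"gripper": 1,"translation": [0.35,0.076,0],"dr": [0,0,0]},{"gripper": 1,"translation": [0.35,0.076,0],"dr": [0,0,0]},{"gripper": 1,"translation": [0.35,0.076,0],"dr": [0,0,0]},{"gripper": 1,"translation": [0.35,0.076,0],"dr": [0,0,0]},{"gripper": 1,"translation": [0,0,0],"dr": [0,0,0]}])

```text
clock: 10.67
eef_pos: [872.0, -42.7, 343.2]
tcp_rot: [3.14, 0.006, -1.614]
contact_force: [0.9, 0.0, -1.8]
opening: 0.0
```

```bash
cat > arc.py <<'E'
from h import *
# TCP targets for finger lower front corner on roof point (-188,136); corner = TCP + (-11,-25) in case x,z
np.set_printoptions(precision=1,suppress=True)
v=np.load("v.npy");a=v[2]
def tcp(th,px=-188,pen=0):
    c,s=np.cos(th),np.sin(th);pz=136-pen
    x=100+px*c+pz*s+11; z=30-px*s+pz*c+25
    return np.array([v[0]+np.cos(a)*x,v[1]+np.sin(a)*x,z])
if __name__=="__main__":
    s=r.sense();print(s["clock"],s["eef_pos"],s["tcp_rot"],s["qpos"])
    th=np.array([1.53,1.4,1.25,1.1,.95,.8,.65,.5,.4,.3,.2,.14,.1,.08,.04,0])
    P=np.array([tcp(t) for t in th]);print(np.c_[th,P]);print(np.diff(P,axis=0))
E
python3 arc.py
```

```text
10.6667 [872.  -42.7 343.2] [ 3.1  0.  -1.6] [-0.1  0.7  0.8  0.   1.6  1.6]
[[  1.5 825.5 -43.3 248.4]
 [  1.4 799.3 -42.  263.4]
 [  1.2 767.1 -40.4 276.3]
 [  1.1 733.3 -38.6 284.2]
 [  0.9 698.7 -36.9 287. ]
 [  0.8 664.  -35.1 284.6]
 [  0.7 630.1 -33.4 277. ]
 [  0.5 597.8 -31.7 264.5]
 [  0.4 577.4 -30.7 253.5]
 [  0.3 558.2 -29.7 240.5]
 [  0.2 540.4 -28.8 225.6]
 [  0.1 530.4 -28.3 215.9]
 [  0.1 524.2 -28.  209.1]
 [  0.1 521.1 -27.8 205.6]
 [  0.  515.2 -27.5 198.4]
 [  0.  509.7 -27.3 191. ]]
[[-26.1   1.3  15. ]
 [-32.2   1.6  12.9]
 [-33.8   1.7   7.9]
 [-34.6   1.8   2.8]
 [-34.6   1.8  -2.4]
 [-33.9   1.7  -7.6]
 [-32.4   1.6 -12.6]
 [-20.4   1.  -11. ]
 [-19.2   1.  -13. ]
 [-17.8   0.9 -14.8]
 [ -9.9   0.5  -9.7]
 [ -6.3   0.3  -6.8]
 [ -3.    0.2  -3.5]
 [ -5.9   0.3  -7.2]
 [ -5.6   0.3  -7.4]]
```

Call:
jog_arm(deltas=[{"gripper": 1,"translation": [0,0,-0.35],"dr": [0,0,0]},{"gripper": 1,"translation": [0,0,-0.35],"dr": [0,0,0]},{"gripper": 1,"translation": [0,0,-0.23],"dr": [0,0,0]},{"gripper": 1,"translation": [-0.1,0,0],"dr": [0,0,0]},{"gripper": 1,"translation": [-0.15,0,0],"dr": [0,0,0]},{"gripper": 1,"translation": [-0.1,0,0],"dr": [0,0,0]},{"gripper": 1,"translation": [-0.08,0,0],"dr": [0,0,0]},{"gripper": 1,"translation": [-0.04,0,0],"dr": [0,0,0]},{"gripper": 1,"translation": [0,0,0],"dr": [0,0,0]}])

```text
clock: 11.42
eef_pos: [820.3, -46.0, 256.9]
tcp_rot: [-3.14, 0.005, -1.618]
contact_force: [0.1, -0.1, 1.2]
opening: 0.001
```

Call:
jog_arm(deltas=[{"gripper": 1,"translation": [-0.11,0.02,0.03],"dr": [0,0,0]},{"gripper": 1,"translation": [-0.11,0.02,0.03],"dr": [0,0,0]},{"gripper": 1,"translation": [-0.16,0.01,0.065],"dr": [0,0,0]},{"gripper": 1,"translation": [-0.16,0.01,0.065],"dr": [0,0,0]},{"gripper": 1,"translation": [0,0,0],"dr": [0,0,0]}])

```text
clock: 11.83
eef_pos: [765.6, -40.8, 277.7]
tcp_rot: [-3.139, 0.005, -1.619]
contact_force: [1.1, 0.4, 0.2]
opening: 0.003
```

```bash
python3 - <<'E'
from h import *
s=r.sense();print(s["clock"],s["eef_pos"],s["contact_force"])
a=r.grab_frame("top");b=r.grab_frame("side")
cv2.imwrite("pics/c6.png",np.hstack([crop(a,220,90,90,140,4),crop(b,270,160,110,140,4)]))
E
```

```text
11.8333 [765.6429422  -40.83256512 277.66034605] [1.06430113 0.40528735 0.16759914]
```

View pics/c6.png

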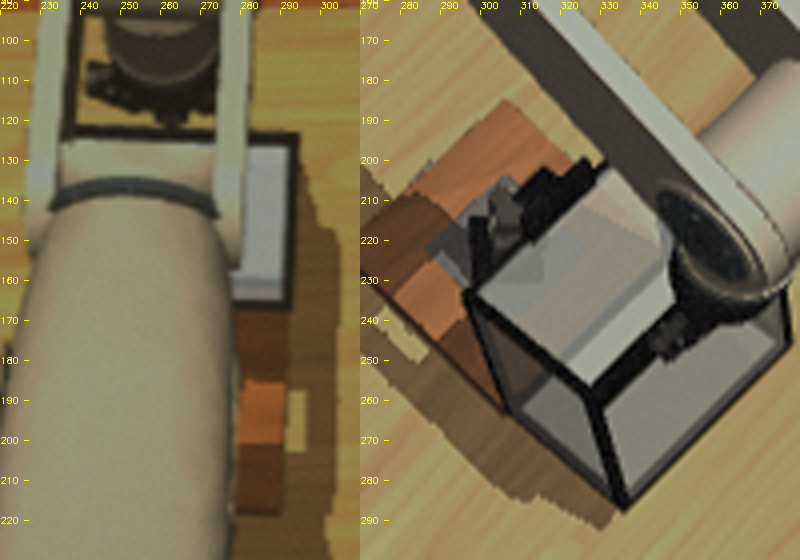

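The cover follows the finger, and the figure still stands. I'll continue along the arc.

Call:
jog_arm(deltas=[{"gripper": 1,"translation": [-0.165,0.009,0.035],"dr": [0,0,0]},{"gripper": 1,"translation": [-0.165,0.009,0.03],"dr": [0,0,0]},{"gripper": 1,"translation": [-0.17,0.009,0.015],"dr": [0,0,0]},{"gripper": 1,"translation": [-0.17,0.009,0.01],"dr": [0,0,0]},{"gripper": 1,"translation": [-0.17,0.009,-0.01],"dr": [0,0,0]},{"gripper": 1,"translation": [-0.17,0.009,-0.015],"dr": [0,0,0]},{"gripper": 1,"translation": [-0.17,0.009,-0.033],"dr": [0,0,0]},{"gripper": 1,"translation": [-0.17,0.009,-0.043],"dr": [0,0,0]},{"gripper": 1,"translation": [-0.162,0.008,-0.058],"dr": [0,0,0]},{"gripper": 1,"translation": [-0.162,0.008,-0.067],"dr": [0,0,0]},{"gripper": 1,"translation": [0,0,0],"dr": [0,0,0]}])

```text
clock: 12.85
eef_pos: [597.0, -32.1, 260.5]
tcp_rot: [3.139, 0.005, -1.619]
contact_force: [0.6, -0.5, -0.7]
opening: 0.001
```

```bash
python3 - <<'E'
from h import *
s=r.sense();print(s["clock"],s["eef_pos"],s["contact_force"])
a=r.grab_frame("top");b=r.grab_frame("side")
cv2.imwrite("pics/c7.png",np.hstack([crop(a,220,110,90,140,4),crop(b,240,150,110,140,4)]))
E
```

```text
12.85 [596.95987333 -32.06003144 260.53742473] [ 0.63866509 -0.52167786 -0.7381603 ]
```

View pics/c7.png

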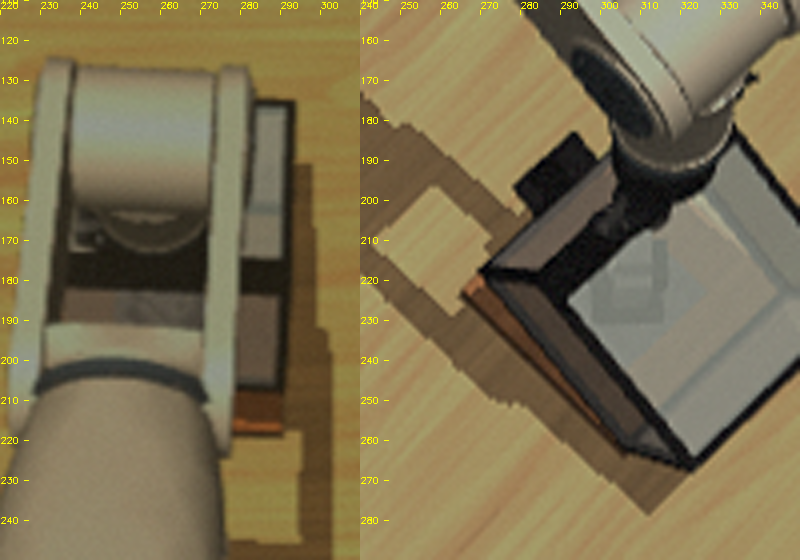

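The cover is about 0.45 rad open, and the figure is visible standing through the clear roof. I'll go on down.

Call:
jog_arm(deltas=[{"gripper": 1,"translation": [-0.102,0.005,-0.04],"dr": [0,0,0]},{"gripper": 1,"translation": [-0.102,0.005,-0.05],"dr": [0,0,0]},{"gripper": 1,"translation": [-0.096,0.005,-0.06],"dr": [0,0,0]},{"gripper": 1,"translation": [-0.096,0.005,-0.065],"dr": [0,0,0]},{"gripper": 1,"translation": [-0.09,0.005,-0.072],"dr": [0,0,0]},{"gripper": 1,"translation": [-0.09,0.005,-0.076],"dr": [0,0,0]},{"gripper": 1,"translation": [-0.05,0.003,-0.048],"dr": [0,0,0]},{"gripper": 1,"translation": [-0.05,0.003,-0.049],"dr": [0,0,0]},{"gripper": 1,"translation": [-0.032,0,-0.034],"dr": [0,0,0]},{"gripper": 1,"translation": [-0.032,0,-0.034],"dr": [0,0,0]},{"gripper": 1,"translation": [0,0,0],"dr": [0,0,0]}])

```text
clock: 13.87
eef_pos: [524.9, -28.7, 208.6]
tcp_rot: [-3.141, 0.005, -1.619]
contact_force: [0.1, 0.4, -0.3]
opening: -0.002
```

Call:
jog_arm(deltas=[{"gripper": 1,"translation": [-0.03,0,-0.035],"dr": [0,0,0]},{"gripper": 1,"translation": [-0.03,0,-0.035],"dr": [0,0,0]},{"gripper": 1,"translation": [-0.02,0,-0.03],"dr": [0,0,0]},{"gripper": 1,"translation": [0,0,0],"dr": [0,0,0]}])

```text
clock: 14.2
eef_pos: [518.2, -28.5, 200.4]
tcp_rot: [-3.137, 0.005, -1.619]
contact_force: [0.2, 2.4, 7.9]
opening: 0.004
```

Force is building at the catch (7.9 N upward). I'll press on in small steps.

Call:
jog_arm(deltas=[{"gripper": 1,"translation": [-0.02,0,-0.03],"dr": [0,0,0]},{"gripper": 1,"translation": [-0.02,0,-0.03],"dr": [0,0,0]},{"gripper": 1,"translation": [0,0,-0.03],"dr": [0,0,0]},{"gripper": 1,"translation": [0,0,-0.02],"dr": [0,0,0]},{"gripper": 1,"translation": [0,0,0],"dr": [0,0,0]}])

```text
clock: 14.62
eef_pos: [512.8, -28.5, 190.6]
tcp_rot: [-3.14, 0.005, -1.619]
contact_force: [-12.2, 2.1, 31.0]
opening: 0.001
```

Call:
jog_arm(deltas=[{"gripper": 1,"translation": [0,0,-0.02],"dr": [0,0,0]},{"gripper": 1,"translation": [0,0,0],"dr": [0,0,0]},{"gripper": 1,"translation": [0,0,0],"dr": [0,0,0]}])

```text
clock: 14.87
eef_pos: [512.9, -28.5, 190.3]
tcp_rot: [-3.14, 0.005, -1.62]
contact_force: [-19.3, 2.6, 52.1]
opening: 0.005
```

The stop is now rigid: force climbed to 52 N with no further travel at the expected shut height. I'll back off and check.

Call:
jog_arm(deltas=[{"gripper": 1,"translation": [0,0,0.1],"dr": [0,0,0]},{"gripper": 1,"translation": [0,0,0.2],"dr": [0,0,0]},{"gripper": 1,"translation": [0,0,0.35],"dr": [0,0,0]},{"gripper": 1,"translation": [0,0,0.35],"dr": [0,0,0]},{"gripper": 1,"translation": [0,-0.35,0.2],"dr": [0,0,0]},{"gripper": 1,"translation": [0,-0.4,0],"dr": [0,0,0]},{"gripper": 1,"translation": [0,-0.4,0],"dr": [0,0,0]},{"gripper": 1,"translation": [0,-0.4,0],"dr": [0,0,0]},{"gripper": 1,"translation": [0,-0.4,0],"dr": [0,0,0]},{"gripper": 1,"translation": [0,-0.4,0],"dr": [0,0,0]},{"gripper": 1,"translation": [0,-0.4,0],"dr": [0,0,0]},{"gripper": 1,"translation": [0,-0.4,0],"dr": [0,0,0]}])

```text
clock: 15.87
eef_pos: [512.7, -345.8, 306.1]
tcp_rot: [-3.14, 0.005, -1.619]
contact_force: [0.2, -0.5, -0.4]
opening: 0.003
```

```bash
python3 - <<'E'
from h import *
from fit import W
s=r.sense();print(s["clock"],s["eef_pos"],s["contact_force"])
a=r.grab_frame("top");b=r.grab_frame("side")
v=np.load("v.npy")
cv2.imwrite("pics/c8.png",np.hstack([crop(a,215,110,90,130,4),crop(b,255,150,110,130,4)]))
for t in(0,.08):
    v[6]=t
    for p in((-200,100,136),(-200,-100,136),(0,-100,136),(-234,35,8),(-234,-35,8)):
        P=W("cov",p,v);print(t,p,proj("top",P-v[7:10]).round(1),proj("side",P-v[10:13]).round(1))
E
```

```text
15.8667 [ 512.718 -345.773  306.084] [ 0.24  -0.538 -0.439]
0 (-200, 100, 136) [228.8 210.6] [308.2 168.1]
0 (-200, -100, 136) [291.  212.7] [263.8 208.5]
0 (0, -100, 136) [292.9 151.9] [308.9 252.5]
0 (-234, 35, 8) [250.8 225.7] [285.9 188.6]
0 (-234, -35, 8) [271.1 226.4] [271.4 201.8]
0.08 (-200, 100, 136) [228.5 206.4] [311.1 168.5]
0.08 (-200, -100, 136) [291.2 208.5] [266.3 209.3]
0.08 (0, -100, 136) [293.  148.7] [311.4 255. ]
0.08 (-234, 35, 8) [250.5 224.8] [286.3 186.9]
0.08 (-234, -35, 8) [271.  225.5] [271.7 200.2]
```

View pics/c8.png

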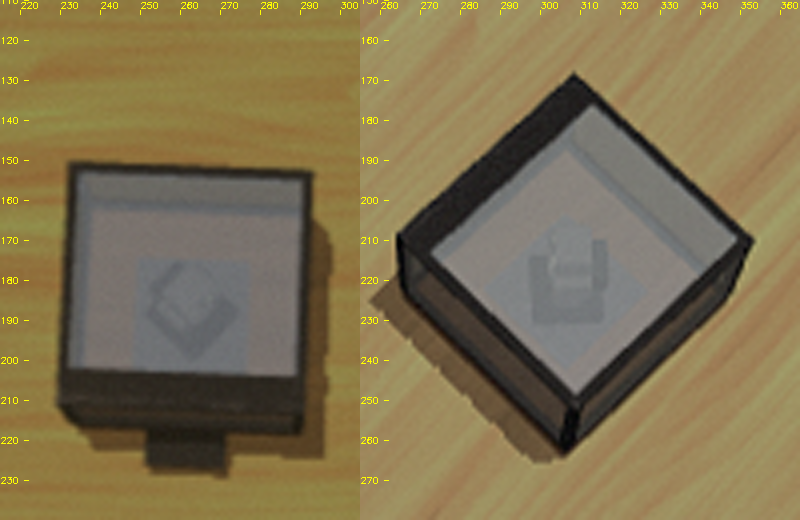

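The cover's upper front corners read (230,211)/(290.5,213) in the top view and (308,168)/(264.5,208.5) in the side view. They match the fully shut prediction within a pixel or two, not the 0.08 rad ajar one. The figure stands inside on the square and the arm is clear.

```bash
python3 -c "
from rig import r
print(r.sign_off())"
```

```text
the job is handed in; nothing more can be done
None
```

The figure is standing upright on the grey square with the cover shut over it, and the job was handed in at about 16 s of the 69 s allowed.

I gripped the figure by its torso sides, turned it upright and set it down on the square. I then pulled the cover forward and down with the closed fingers, pushing on the black strip along its upper front edge instead of hooking the tab. Finally I pressed that edge until it would go no further.

**Cover shut:** resistance began at the catch height, and the press then reached a rigid stop at the predicted shut height (190.3 mm against 191 mm). It read 52 N there with no further travel. After I backed off, the cover's corners matched the fully shut prediction within 1 to 2 pixels in both cameras, not the ajar one. I had no direct signal of the click, so this is inferred from position and force.

**Figure and arm:** the last picture shows the figure standing on the square under the cover. The arm was clear, with no contact force.

**Other objects:** the jar, boxed toy, tin and look-alikes were never approached closely. I did not take a final picture to check them.

**Measurements:** the two cameras first disagreed by about 5 to 8 mm. A joint fit within the stated calibration tolerance resolved this, and the robot's own position agreed with it to about 2 mm.

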